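# Swing the bench magnifier up off the heart model

## Task

Clear the view of the heart model: with your fingertips under the magnifier's blue front bar, gently push the magnifier up past its balance point so that it stays raised by itself, then gently push the lever of its lamp switch all the way over to the other side. Only touch and push, do not grip anything; keep off the brass counterweight and leave the heart and the other things on the table where they are.

Things in the scene. Friction and masses are not known exactly. Their poses are not given: they have to be found in the camera images.
- stand: Fixed magnifier stand. Origin on the table, straight below the centre of the lowered lens. x points from the blue bar to the column, z up. Dark steel base plate 170 x 150 x 22 mm (x, y, z), its centre 140 mm from the origin along x; on it a grey column 40 x 66 mm, 170 mm high. The hinge axis, parallel to y, crosses the column at x = 140 mm, 150 mm above the table. Place and yaw vary.
- magnifier (a joint): Arm angle in rad: 0 = lowered, bar 0.35 rad above level as seen from the hinge (start, on a stop); grows as the bar rises; 0.95 = raised, upper stop. Balance at about 0.38: below it the arm falls back, above it the brass counterweight (48 mm cylinder on a bent rod, 82 mm above and 67 mm behind the hinge at 0) carries it up in about 2 s and keeps it there. Bar push 1.2 to 4 N; damping 0.4 N m s/rad.
- bar (a point): Middle of the blue front bar, moving with the arm: round, 14 mm diameter, 124 mm long, parallel to the stand's y, 220 mm from the hinge axis; when lowered 225 mm above the table, 207 mm from the hinge level. Free space below it and away from the column. Two 10 mm struts, 25 mm either side of the middle, join it to the white lens ring (118 mm outer diameter, 16 mm thick, 150 mm from the hinge).
- switch_base: Fixed grey block of the lamp switch, 70 x 50 x 25 mm (x, y, z), on the table to the left or the right of the magnifier. Origin at the centre of its underside. Its lever swings in its x-z plane.
- switch (a joint): Angle of the switch lever in rad: 0 = leaning 0.5 rad towards the block's -x (its start), 1.0 = leaning 0.5 rad towards the block's +x, at its stop. It stays where it is left and takes about 1 N at the tip.
- switch_tip (a point): Centre of the red ball (26 mm diameter) at the end of the 10 mm thick, 80 mm long switch lever; the lever's pivot lies on the block's middle, 22 mm above the table, so the ball's centre is 92 mm above the table at both ends of the swing and 102 mm halfway, and moves 77 mm along the block's x.
- heart: Loose heart model: pink, with red and blue vessels, on a black round foot of 72 mm diameter, 113 mm high overall; stands on the table under the lens, within 25 mm of the stand's origin. Origin at the centre of its underside.
- kidney: Loose dark red kidney model, 134 mm high, on a black round foot of 80 mm diameter, to one side of the magnifier, across from the switch. Origin at the centre of its underside.
- eye: Loose white eye model, 104 mm high, on a black foot of 68 mm diameter. Origin at the centre of its underside.
- section: Loose pink slice of a heart lying flat, 75 x 55 x 26 mm. Origin at the centre of its underside.
- probe: Loose blue pointing probe lying flat, 140 x 10 x 10 mm handle along its x with a steel tip. Origin under the handle's centre.
- phone: Loose black phone lying flat, 150 x 73 x 9 mm. Origin at the centre of its underside.
- pen_cup: Loose green pen cup, 76 mm diameter, 95 mm high, pens up to 155 mm. Origin at the centre of its underside.

How it is judged:
On the way, in this order (a step that is already met when the one before it is completed fails the run):
1. the magnifier is up and stays there with nothing touching it (value of joint magnifier above 0.85 rad and contact force between each of the fingers, the arm and stand below 0.2 N), for 0.3 s.
2. the switch lever is pushed over (value of joint switch above 0.85 rad), for 0.2 s.
At the end, for the whole second after the job is handed in: The magnifier rests raised (joint above 0.85 rad) with nothing holding it, the switch lever is over to its far side (joint above 0.85 rad), and the heart and all other loose things stand within 30 mm of where they were (value of joint each of magnifier, switch above 0.85 rad and velocity of joint magnifier between -0.1 and 0.1 rad/s and distance of each of heart, kidney, eye, section, probe, phone, pen_cup from where it was at the start of the episode below 0.03 m); the robot touches nothing.
It fails at once if the magnifier or its stand is pressed or gripped harder than 35 N (contact force between any of the fingers, the arm and stand above 35 N).
It fails at once if the magnifier is flung up or slammed down (faster than 3 rad/s) (velocity of joint magnifier above 3 rad/s or velocity of joint magnifier below -3 rad/s).
It fails at once if the robot pushes on the counterweight (contact force between any of the fingers, the arm and magnifier_c8 above 1 N).
It fails at once if the switch is pressed or gripped harder than 35 N (contact force between any of the fingers, the arm and switch_base above 35 N).
It fails at once if the heart or another loose thing is moved by more than 30 mm, lifted or tipped over (distance of any of heart, kidney, eye, section, probe, phone, pen_cup from where it was at the start of the episode above 0.03 m or angle between any of heart, kidney, eye, section, probe, phone, pen_cup's own z axis and vertical above 0.5 rad).
It also fails if it takes over 48 s, if anything falls off the work surface, if the arm or the gripper's body presses on something with over 40 N, if the wrist force passes 120 N, or if a joint passes its speed limit or range.

## Robot

A 6-joint arm with a two-finger parallel gripper is mounted at the origin on the work surface. World frame = base frame: x ahead of the robot, y to its left, z up, the work surface at z = 0. Lengths are in m, angles in rad, forces in N, time in s.
With the tool pointing down it reaches from about 0.35 to 0.975 m from the base axis. Payload 4.9 kg.
Tool frame: the origin (TCP) lies midway between the tips of the shut fingers; the grasp point (between the pads) lies 19 mm behind it; z points along the fingers, y is the line along which they close (so a half turn about z gives the same grasp; the last joint's range is limited). The gripper opens to 85 mm and grips with 20 to 120 N. Pads are 22 mm wide; open, the fingers measure 114 mm over their backs; the gripper's body (76 mm by 85 mm) begins 54 mm behind the grasp point. The pads swing forward as they close: fully open they stand 13 mm farther back than shut.
Start: joints at [-1.265, 0.053, 1.613, -0, 1.476, -0.119], TCP at [0.258, -0.569, 0.21] pointing down, gripper open.
Joint ranges: [-3.01, 3.01], [-1.01, 2.22], [0.06, 2.58], [-1.02, 4.17], [0.09, 2.62], [-3.14, 3.14]. Speed limits (rad/s): [2.57, 2.57, 3.14, 3.14, 3.14, 3.14].

## Interface

Orientations are given as a rotation vector (axis times angle).
In Python, from station import ctrl gives the robot as it stands. The module is installed in compiled form; this text tells all that it offers.
- The arm moves only by the shell command python3 -m handwheel 'ROWS' [OPENING] [FORCE]. ROWS is JSON, a list of rows, each a list of 2 entries, a list of its own where there are three numbers: the shift along the tool's x, y, z in cm, then the turn, a rotation vector about the tool's x, y, z in rad. In form: [[[tx, ty, tz], [ax, ay, az]], ...]. A call has 1 to 5 rows; each row is the pose to reach, as a shift and turn from the pose commanded when the call began, along the tool's axes at that moment; what a row does not reach only later rows make up. A row lasts 1/8 s, in which the tool goes at most 62.5 mm and 10.7 degrees, less where a joint would pass 70% of its speed; a pose out of reach is approached as far as the arm can. A call with a gripper value outside its range is refused whole. OPENING is the gripper's target within -1 to 1 (shut at 1, half-way at 0, fully open at -1), set as the call begins (- or left out, the last holds). The fingers move at their own pace and stop on an object; FORCE is the grip in N (left out, the last holds). Time passes only in rows, so rows that repeat a pose let the fingers close. It gives the time, the measured TCP pose, the force, the opening and the grip force at its end, in the units of the state.
- ctrl.get_obs(): the state, without advancing time (a new reading comes with each control period).
- ctrl.get_image(name): name is "scene" or "top" or "wrist"; returns the picture (480x640x3 uint8, blue, green, red); there is no depth.
- ctrl.calibration(name): a dict with "fx", "fy", "cx", "cy" (pixels), "R" (3x3) and "t" (3): a world point X has camera coordinates R X + t. Camera axes: x right, y down, z forward; pixel columns grow to the right and rows downward; lengths in m; the calibration is good to about 2 mm. A picture is of the moment at which its call begins: read the wrist's pose just before it. calibration takes no time and is no camera call; for the wrist camera it gives the pose at the moment of the call.
- ctrl.finish_job(): hands the job in; it is judged then, once.
Trained networks look in the newest picture that a camera, given by its name, has taken for a name from the list of things; names that differ only in an ending like _2 or _b are one class to them, and where a whole thing is asked for, a point or a joint stands for the part that bears it (a point fixed in the world has none). Each returns a list of dicts, best first, with "score" (0 to 1); they miss things now and then, are a little off and sometimes report something else, mostly with a low value. They report only what shows in the picture. A call takes as long as a camera call.
- ctrl.look_for(camera, query): "position" ([column, row] in pixels, amid what is visible of it).
- ctrl.landmark_of(camera, query): "position" ([column, row] in pixels: a listed point, or the origin of a listed thing).
The state is a dict: "t": time; "q": joint angles; "dq": joint speeds; "effort": joint torques, N m; "tool_pos": TCP position; "tool_rot": TCP orientation; "contact_force": force on the tool from outside, world axes, zero at the start; "wrist_torque": the same for the moment, N m; "opening": finger opening in m; "grip_force": force on a finger pad.
Only numpy, scipy, OpenCV 4.12 (cv2) and the standard library are available. Lean on these libraries where they do the work, as an engineer would, in place of code of your own. Each camera call takes 0.05 s, during which the arm holds its last target. There are 200 camera calls.

## Working session

There is one attempt and no reset: what is moved stays moved. The work goes in short steps, Python scripts to look and compute and a shell command to move; the robot and the scene stay as the last step left them, time stands still between calls to the robot, and variables do not carry over. Pictures are saved under pics/ and viewed, at most 10 in all, crops included, and the job is handed in when it is done.

```bash
mkdir -p pics
python3 - <<'E'
from station import ctrl
import cv2
o=ctrl.get_obs(); print(o['t'],o['tool_pos'],o['tool_rot'],o['opening'])
for c in ['scene','top']:
    cv2.imwrite(f'pics/{c}1.png',ctrl.get_image(c))
    k=ctrl.calibration(c); print(c,k)
    for n in ['stand','bar','switch_base','switch_tip','heart','kidney','eye','section','probe','phone','pen_cup']:
        print(n,[(([round(v) for v in d['position']]),round(d['score'],2)) for d in ctrl.landmark_of(c,n)[:2]])
print(ctrl.get_obs()['t'])
E
```

```text
0.0 [ 0.25737395 -0.56880586  0.20876374] [-3.06897285e+00 -6.61859887e-01  2.98000444e-04] 0.08559834314033293
scene {'fx': 600.7701770688394, 'fy': 600.7701770688394, 'cx': 323.0810290763463, 'cy': 240.6945198745191, 'R': array([[-0.31956343,  0.94749101,  0.01183208],
       [ 0.77415373,  0.26826119, -0.57334277],
       [-0.54641121, -0.17405954, -0.81923017]]), 't': array([ 0.21085589, -0.353275  ,  1.93236324])}
stand [([299, 280], 0.71), ([470, 270], 0.36)]
bar [([306, 212], 0.65)]
switch_base [([471, 272], 0.92), ([182, 277], 0.3)]
switch_tip [([481, 239], 0.62)]
heart [([296, 280], 0.58), ([299, 278], 0.4)]
kidney [([238, 206], 0.85)]
eye []
section [([184, 280], 0.79)]
probe [([187, 210], 0.53)]
phone [([517, 299], 0.61)]
pen_cup [([150, 219], 0.64)]
top {'fx': 500.85859766355554, 'fy': 500.85859766355554, 'cx': 317.51776524634084, 'cy': 238.50650636557222, 'R': array([[-0.04337244, -0.99904709, -0.00487361],
       [-0.9750663 ,  0.043393  , -0.21762985],
       [ 0.21763395, -0.00468705, -0.97601921]]), 't': array([-0.02525153,  0.63229638,  1.2587205 ])}
stand []
bar [([330, 253], 0.87)]
switch_base [([178, 317], 0.78)]
switch_tip [([162, 328], 0.44), ([470, 284], 0.25)]
heart [([329, 242], 0.48)]
kidney [([423, 304], 0.97)]
eye [([161, 231], 0.77), ([326, 242], 0.44)]
section [([428, 207], 0.66)]
probe [([472, 281], 0.78)]
phone [([126, 304], 0.69)]
pen_cup [([500, 257], 0.61)]
1.2
```

View pics/scene1.png

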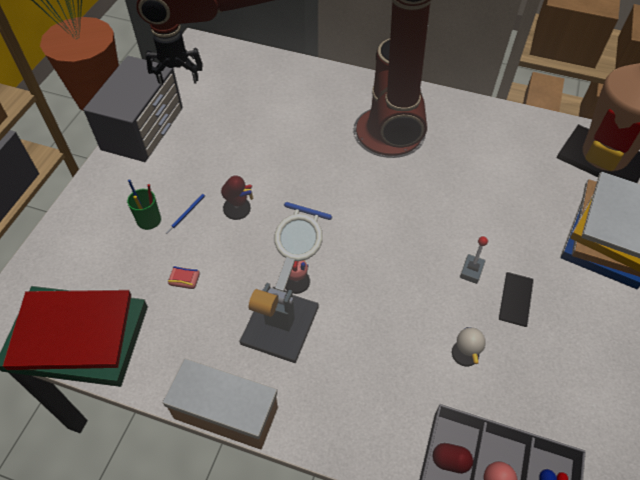

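View pics/top1.png

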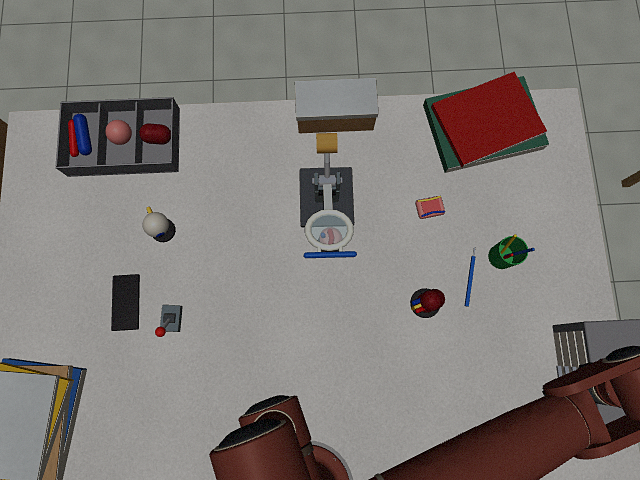

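The scene view shows the bar from (285,205) to (330,217), the red ball at (483,240) and the block at about (472,268). In the top view the bar runs from (304,255) to (356,254), the ball is at (160,331) and the block at (171,318). Both agree with the networks. The switch is on the robot's left and the kidney on its right.

```bash
cat > h.py <<'E'
from station import ctrl
import numpy as np, cv2
def P(c):
    k=ctrl.calibration(c); K=np.array([[k['fx'],0,k['cx']],[0,k['fy'],k['cy']],[0,0,1]])
    return K@np.c_[k['R'],k['t']]
def tri(a,b,ca='scene',cb='top'):
    X=cv2.triangulatePoints(P(ca),P(cb),np.array(a,float),np.array(b,float)).ravel(); return X[:3]/X[3]
def onz(c,uv,z):
    M=P(c); H=np.c_[M[:,0],M[:,1],M[:,2]*z+M[:,3]]; x=np.linalg.solve(H,[*uv,1]); return x[:2]/x[2]
E
python3 - <<'E'
from h import *
np.set_printoptions(precision=4,suppress=True)
# bar colour fit in each image
for c in ['scene','top']:
    im=cv2.imread(f'pics/{c}1.png'); h=cv2.cvtColor(im,cv2.COLOR_BGR2HSV)
    for nm,m,roi in [('bar',cv2.inRange(h,(105,120,60),(128,255,255)),(275,200,60,25) if c=='scene' else (295,245,70,18)),
                 ('ball',cv2.inRange(h,(0,130,60),(8,255,255))|cv2.inRange(h,(172,130,60),(180,255,255)),(470,228,25,25) if c=='scene' else (150,318,22,22))]:
        x,y,w,H=roi; p=np.argwhere(m[y:y+H,x:x+w])[:,::-1]+[x,y]
        if len(p)==0: print(c,nm,'none'); continue
        z=.225 if nm=='bar' else .092
        e=p[np.argmin(p[:,0])],p[np.argmax(p[:,0])]
        print(c,nm,len(p),p.mean(0),onz(c,p.mean(0),z),[onz(c,q,z) for q in e])
print('bar',tri((307,211.5),(330,254.2)),'ball',tri((482.5,240.5),(160,331.5)))
print('base',onz('scene',(471,272),0),onz('top',(178,317),0))
for n,a,b in [('kidney',(238,206),(423,304)),('heart',(296,280),(329,242)),('eye',(470,350),(161,231)),('phone',(517,299),(126,304))]: print(n,onz('scene',a,0),onz('top',b,0))
# black base plate in top and switch block orientation
im=cv2.imread('pics/top1.png')
cv2.imwrite('pics/sw.png',np.hstack([cv2.resize(im[295:345,140:200],None,fx=6,fy=6,interpolation=2),cv2.resize(cv2.imread('pics/scene1.png')[235:285,450:510],None,fx=6,fy=6,interpolation=2)]))
E
```

```text
scene bar 134 [307.4552 209.7239] [ 0.5531 -0.0789] [array([ 0.5515, -0.1377]), array([ 0.5533, -0.0211])]
scene ball 43 [482.8372 240.0465] [0.3997 0.3537] [array([0.4029, 0.3441]), array([0.3936, 0.361 ])]
top bar 297 [329.4916 254.202 ] [ 0.5575 -0.0784] [array([ 0.5629, -0.0194]), array([ 0.5576, -0.1399])]
top ball 81 [159.7531 331.4074] [0.4048 0.3525] [array([0.4088, 0.3645]), array([0.4028, 0.3393])]
bar [ 0.5575 -0.079   0.2234] ball [0.4042 0.3521 0.095 ]
base [0.4445 0.3505] [0.4456 0.3329]
kidney [ 0.4419 -0.3349] [ 0.4515 -0.3313]
heart [ 0.623  -0.0889] [ 0.6347 -0.0849]
eye [0.6727 0.3907] [0.6872 0.3848]
phone [0.488 0.481] [0.4869 0.4751]
```

View pics/sw.png

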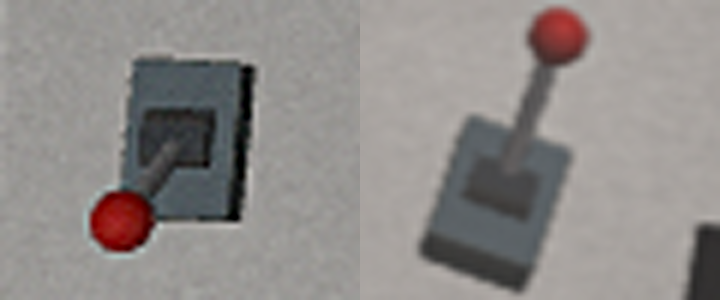

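```bash
cat >> h.py <<'E'
from scipy.spatial.transform import Rotation as Ro
def goal(tilt,yaw=0):
    t=np.radians(tilt)
    x=np.array([np.cos(t),0,np.sin(t)]);z=np.array([np.sin(t),0,-np.cos(t)])
    return Ro.from_euler('z',yaw)*Ro.from_matrix(np.c_[x,np.cross(z,x),z])
def to(p,R):
    o=ctrl.get_obs(); R0=Ro.from_rotvec(o['tool_rot'])
    print('t',round(o['t'],2),'shift',np.round(100*R0.inv().apply(np.array(p)-o['tool_pos']),2),'turn',np.round((R0.inv()*R).as_rotvec(),3))
E
python3 - <<'E'
from h import *
to((.505,-.079,.175),goal(55))
c=np.array([(135,58),(240,65),(230,220),(125,210)])/6+[140,295]-.5
w=np.array([onz('top',p,.025) for p in c]);print(w,w.mean(0))
c=np.array([(475,115),(572,152),(525,290-35),(420,245)])-[360,0]
w=np.array([onz('scene',p/6+[450,235]-.5,.025) for p in c]);print(w,w.mean(0))
E
```

```text
t 1.2 shift [ 42.76 -34.49   3.5 ] turn [-0.204  0.945  0.391]
[[0.47956943 0.36930754]
 [0.47441704 0.32252449]
 [0.40668875 0.32579593]
 [0.41304131 0.3720966 ]] [0.44342913 0.34743114]
[[0.40552469 0.33147597]
 [0.41107928 0.37662186]
 [0.47203917 0.36634198]
 [0.48208714 0.32140163]] [0.44268257 0.34896036]
```

```bash
python3 -m handwheel '[[[5.5,-4.5,0.5],[-0.03,0.13,0.055]],[[11,-9,1],[-0.06,0.26,0.11]],[[16.5,-13.5,1.5],[-0.08,0.39,0.16]],[[21.5,-17.5,2],[-0.1,0.5,0.2]],[[26,-21,2.2],[-0.12,0.6,0.25]]]' 1 20
python3 - <<'E'
from h import *
to((.505,-.079,.175),goal(55)); print(ctrl.get_obs()['q'])
E
```

```text
t: 1.82
tool_pos: [0.3981, -0.2896, 0.1891]
tool_rot: [-2.976, -0.244, -0.946]
contact_force: [0.8, 0.6, -0.9]
opening: 0.0003
grip_force: 0.0
t 1.82 shift [ 10.86 -19.24   8.46] turn [-0.08   0.344  0.135]
[-1.13220788 -0.54499988  2.23507422  0.60263526  1.27754853  0.14714006]
```

```bash
python3 -m handwheel '[[[3,-5,2],[-0.02,0.09,0.03]],[[6,-10,4],[-0.04,0.18,0.07]],[[9,-15,6.5],[-0.06,0.27,0.1]],[[10.9,-19.2,8.5],[-0.08,0.344,0.135]],[[10.9,-19.2,8.5],[-0.08,0.344,0.135]]]'
python3 - <<'E'
from h import *
to((.505,-.079,.175),goal(55)); print(ctrl.get_obs()['q'])
E
```

```text
t: 2.45
tool_pos: [0.5046, -0.0748, 0.1731]
tool_rot: [-2.784, -0.019, -1.443]
contact_force: [0.3, -0.5, -1.1]
opening: -0.0002
grip_force: 0.0
t 2.45 shift [ 0.17  0.42 -0.08] turn [-0.011  0.003  0.008]
[-0.5707243  -0.9185976   2.57963417  0.72074426  0.75087015  0.63556874]
```

```bash
python3 -m handwheel '[[[1.5,0.2,1.3],[-0.01,-0.04,0.01]],[[3,0.4,2.6],[-0.01,-0.087,0.01]],[[3,0.4,2.6],[-0.01,-0.087,0.01]]]'
python3 - <<'E'
from h import *
print(ctrl.get_obs()['q'])
G=goal(50);x=G.apply([1,0,0]);z=G.apply([0,0,1])
h=np.array([.763,-.079,.15])
for a in [-.05,0,.1,.2,.3,.4,.5,.6]:
    B=h+.22*np.array([-np.cos(a+.35),0,np.sin(a+.35)])
    print(a,end=' ');to(B-.018*x+.015*z,G)
cv2.imwrite('pics/s2.png',np.hstack([cv2.resize(ctrl.get_image('scene')[130:290,220:380],None,fx=2.5,fy=2.5),cv2.resize(ctrl.get_image('top')[180:340,250:410],None,fx=2.5,fy=2.5)]))
E
```

```text
t: 2.82
tool_pos: [0.5442, -0.0858, 0.1855]
tool_rot: [2.844, -0.017, 1.322]
contact_force: [0.4, 0.4, -0.0]
opening: -0.0
grip_force: 0.0
[-0.48894934 -0.69130622  2.41440017  0.58189163  0.69346787  0.78083303]
-0.05 t 2.83 shift [ 1.01 -0.69  0.25] turn [ 0.009  0.002 -0.008]
0 t 2.83 shift [ 2.03 -0.69 -0.15] turn [ 0.009  0.002 -0.008]
0.1 t 2.83 shift [ 4.13 -0.7  -0.8 ] turn [ 0.009  0.002 -0.008]
0.2 t 2.83 shift [ 6.29 -0.72 -1.24] turn [ 0.009  0.002 -0.008]
0.3 t 2.83 shift [ 8.47 -0.73 -1.46] turn [ 0.009  0.002 -0.008]
0.4 t 2.83 shift [10.67 -0.75 -1.46] turn [ 0.009  0.002 -0.008]
0.5 t 2.83 shift [12.86 -0.77 -1.24] turn [ 0.009  0.002 -0.008]
0.6 t 2.83 shift [15.02 -0.79 -0.8 ] turn [ 0.009  0.002 -0.008]
```

View pics/s2.png

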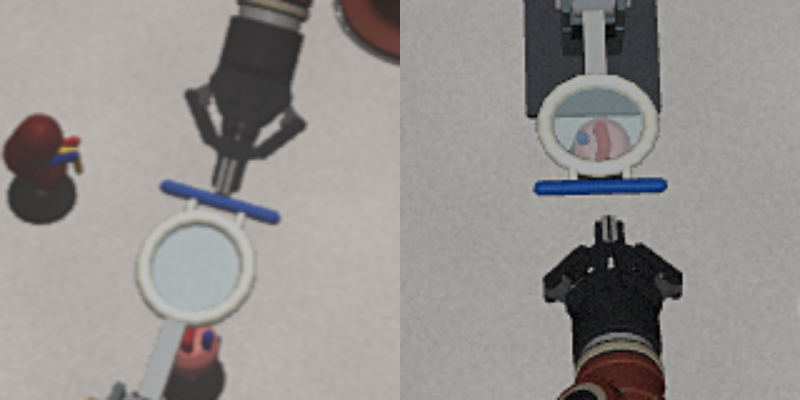

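The fingertips are shut and centred just in front of and below the bar: tip at (608,215) in the crop, bar at (600,186). Next I go under it and start pushing up.

```bash
python3 -m handwheel '[[[0,-0.5,1.0],[0,0,0]],[[1,-0.7,1.0],[0,0,0]],[[2,-0.7,0.7],[0,0,0]],[[3,-0.7,0.4],[0,0,0]],[[4,-0.7,0],[0,0,0]]]'
python3 - <<'E'
from h import *
print(ctrl.get_obs()['q'])
cv2.imwrite('pics/s3.png',cv2.resize(ctrl.get_image('scene')[130:290,220:380],None,fx=3,fy=3))
E
```

```text
t: 3.55
tool_pos: [0.569, -0.0774, 0.2148]
tool_rot: [2.846, -0.016, 1.322]
contact_force: [-0.0, -0.1, -1.3]
opening: 0.0001
grip_force: 0.7
[-0.43324784 -0.63668299  2.33405739  0.51697526  0.68827379  0.87545612]
```

View pics/s3.png

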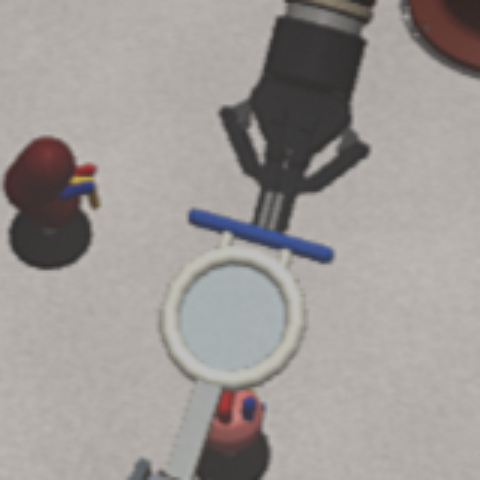

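The fingertips are tucked under the middle of the bar, at about (265,225), between the struts. I keep following the arc.

```bash
python3 -m handwheel '[[[1.5,0,-0.3],[0,0,0]],[[3,0,-0.55],[0,0,0]],[[4.4,0,-0.66],[0,0,0]],[[5.6,0,-0.68],[0,0,0]],[[6.6,0,-0.66],[0,0,0]]]'
python3 - <<'E'
from h import *
print(ctrl.get_obs()['q'])
im=ctrl.get_image('scene');print(ctrl.landmark_of('scene','bar')[:1])
cv2.imwrite('pics/s4.png',cv2.resize(im[130:290,220:380],None,fx=3,fy=3))
E
```

```text
t: 4.22
tool_pos: [0.6073, -0.0781, 0.2702]
tool_rot: [2.845, -0.016, 1.323]
contact_force: [-0.7, -0.1, 0.2]
opening: -0.0001
grip_force: 0.3
[-0.39213409 -0.55470765  2.19280504  0.44662531  0.72049759  0.9733356 ]
[{'position': [299.3, 204.7], 'score': 0.97}]
```

View pics/s4.png

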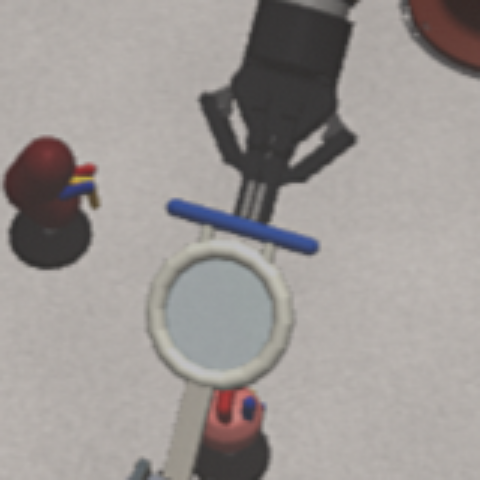

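The bar has risen with the fingers still under it, now centred at (243,225). I carry on past the balance point.

```bash
python3 -m handwheel '[[[1.1,0,0.1],[0,0,0]],[[2.2,0,0.22],[0,0,0]],[[3.3,0,0.4],[0,0,0]],[[4.4,0,0.6],[0,0,0]],[[4.4,0,0.6],[0,0,0]]]'
python3 - <<'E'
from h import *
for i in range(2):
    im=ctrl.get_image('scene');print(ctrl.landmark_of('scene','bar')[:1]);tp=ctrl.get_image('top');print(ctrl.landmark_of('top','bar')[:1])
b=tri((299.3,204.7),(330,254));o=ctrl.get_obs();print(o['contact_force'],o['t'])
a,t=ctrl.landmark_of('scene','bar')[0]['position'],ctrl.landmark_of('top','bar')[0]['position'];print(tri(a,t))
E
```

```text
t: 4.95
tool_pos: [0.6403, -0.0785, 0.3002]
tool_rot: [2.844, -0.016, 1.324]
contact_force: [0.2, -0.0, 0.6]
opening: 0.0
grip_force: 0.0
[{'position': [293.9, 210.5], 'score': 0.86}]
[{'position': [329.6, 202.8], 'score': 0.58}]
[{'position': [290.7, 211.5], 'score': 0.88}]
[{'position': [327.3, 191.0], 'score': 0.94}]
[-0.30913423  0.39984591  0.15200344] 5.35
[ 0.66732517 -0.07579104  0.35864805]
```

The bar is now at z = 0.36 m, climbing on its own and clear of the fingers. I back away next.

```bash
python3 -m handwheel '[[[-0.5,0,-4],[0,0,0]],[[-0.5,0,-9],[0,0,0]],[[-0.5,0,-14],[0,0,0]],[[-0.5,0,-16],[0,0,0]]]'
python3 - <<'E'
from h import *
print(ctrl.get_obs()['q'])
to((.345,.352,.25),goal(0))
to((.345,.352,.25),goal(0,.6))
E
```

```text
t: 5.95
tool_pos: [0.5129, -0.0772, 0.4023]
tool_rot: [2.839, -0.015, 1.329]
contact_force: [-0.5, -0.1, -0.5]
opening: -0.0004
grip_force: 0.0
[-0.51460168 -0.88269683  2.15773459  0.42779527  1.09588923  1.0251786 ]
t 5.95 shift [-22.71 -42.75  -3.57] turn [ 0.007 -0.875 -0.01 ]
t 5.95 shift [-22.71 -42.75  -3.57] turn [ 0.269 -0.847 -0.571]
```

```bash
python3 -m handwheel '[[[-2.5,-5,-0.4],[0,-0.12,0]],[[-5,-10,-0.8],[0,-0.26,0]],[[-8,-15,-1.2],[0,-0.4,0]],[[-11,-20,-1.6],[0,-0.53,0]],[[-14,-25,-2],[0,-0.66,0]]]'
python3 - <<'E'
from h import *
print(ctrl.get_obs()['q'])
to((.345,.352,.25),goal(0))
E
```

```text
t: 6.58
tool_pos: [0.4103, 0.1761, 0.3048]
tool_rot: [3.124, -0.016, 0.327]
contact_force: [1.0, 0.8, 0.3]
opening: -0.0
grip_force: 0.0
[ 0.2778102  -0.58164354  1.98893583 -0.05788343  1.53411174  1.8552356 ]
t 6.58 shift [ -7.7  -17.52   4.  ] turn [ 0.    -0.208 -0.01 ]
```

```bash
python3 -m handwheel '[[[-2,-5,1],[0,-0.1,0]],[[-4,-10,2],[0,-0.2,0]],[[-6.5,-15,3],[0,-0.208,-0.01]],[[-7.7,-17.5,4],[0,-0.208,-0.01]],[[-7.7,-17.5,4],[0,-0.208,-0.01]]]'
python3 - <<'E'
from h import *
print(ctrl.get_obs()['q'])
to((.345,.352,.088),goal(0))
s=ctrl.get_image('scene');a=ctrl.landmark_of('scene','bar');ctrl.get_image('top');b=ctrl.landmark_of('top','bar')
print(a[:1],b[:1],tri(a[0]['position'],b[0]['position']),ctrl.get_obs()['t'])
E
```

```text
t: 7.2
tool_pos: [0.3448, 0.3507, 0.2478]
tool_rot: [3.14, 0.003, -0.001]
contact_force: [0.1, 0.2, -0.1]
opening: 0.0002
grip_force: 0.0
[ 6.43090765e-01 -2.92573349e-01  1.86654750e+00 -1.09042977e-03
  1.56898580e+00  2.21180992e+00]
t 7.2 shift [ 0.03 -0.16 15.98] turn [0.002 0.    0.002]
[{'position': [277.8, 224.9], 'score': 0.59}] [{'position': [330.8, 173.4], 'score': 0.8}] [ 0.70772651 -0.08784974  0.3562146 ] 7.4
```

The bar measures (0.708, -0.088, 0.356), which matches the upper stop. I lower the tool beside the lever.

```bash
python3 -m handwheel '[[[0,-0.1,5],[0,0,0]],[[0,-0.1,10],[0,0,0]],[[0,-0.1,14],[0,0,0]],[[0,-0.1,16],[0,0,0]],[[1,-0.1,16],[0,0,0]]]'
python3 - <<'E'
from h import *
print(ctrl.get_obs()['q'])
o=ctrl.get_obs();print(o['tool_pos'],o['t'])
cv2.imwrite('pics/s5.png',np.hstack([cv2.resize(ctrl.get_image('scene')[170:290,400:520],None,fx=3,fy=3),cv2.resize(ctrl.get_image('top')[260:380,110:230],None,fx=3,fy=3)]))
E
```

```text
t: 8.02
tool_pos: [0.356, 0.3494, 0.0881]
tool_rot: [3.14, -0.003, -0.001]
contact_force: [0.5, 0.0, 0.2]
opening: 0.0
grip_force: 0.0
[ 6.27466365e-01 -1.43374892e-01  2.01317837e+00 -1.26285365e-03
  1.27311859e+00  2.20073488e+00]
[0.35600375 0.34939956 0.08811244] 8.025
```

View pics/s5.png

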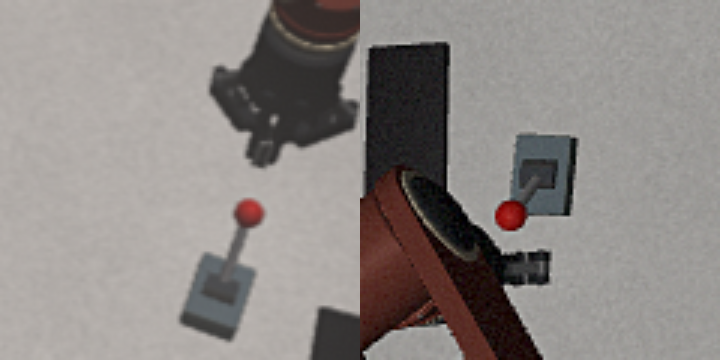

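The fingertips are at about (262,155) in the scene crop, in front of the ball at (249,213). I check the sideways alignment in numbers.

Run:
```python
from h import *
for p in [(.356,.3494,.088),(.356,.3494,.108),(.405,.350,.092),(.405,.355,.092),(.443,.348,.025)]:
    for c in ['scene','top']:
        v=P(c)@[*p,1]; u=v[:2]/v[2]; o=(400,170) if c=='scene' else (110,260)
        print(p,c,np.round((u-o)*3+(0 if c=='scene' else np.array([360,0]))))
```

```text
(0.356, 0.3494, 0.088) scene [251. 173.]
(0.356, 0.3494, 0.088) top [513. 274.]
(0.356, 0.3494, 0.108) scene [256. 160.]
(0.356, 0.3494, 0.108) top [505. 274.]
(0.405, 0.35, 0.092) scene [243. 214.]
(0.405, 0.35, 0.092) top [512. 214.]
(0.405, 0.355, 0.092) scene [249. 215.]
(0.405, 0.355, 0.092) top [506. 214.]
(0.443, 0.348, 0.025) scene [216. 289.]
(0.443, 0.348, 0.025) top [539. 173.]
```

```bash
python3 -m handwheel '[[[1.6,-0.1,0],[0,0,0]],[[3.2,-0.1,0],[0,0,0]],[[4.8,0,0],[0,0,0]],[[6.4,0.1,0],[0,0,0]],[[8,0.2,0],[0,0,0]]]'
python3 -m handwheel '[[[0.7,0,0],[0,0,0]],[[1.2,0,0],[0,0,0]],[[1.5,0.1,0],[0,0,0]],[[1.5,0.1,0],[0,0,0]]]'
python3 - <<'E'
from h import *
cv2.imwrite('pics/s6.png',np.hstack([cv2.resize(ctrl.get_image('scene')[170:290,400:520],None,fx=3,fy=3),cv2.resize(ctrl.get_image('top')[260:380,110:230],None,fx=3,fy=3)]))
E
```

```text
t: 8.75
tool_pos: [0.4375, 0.3487, 0.0894]
tool_rot: [3.141, -0.002, 0.003]
contact_force: [0.8, -0.8, -0.1]
opening: 0.0001
grip_force: 0.0
t: 9.25
tool_pos: [0.4512, 0.3478, 0.0895]
tool_rot: [3.142, -0.001, 0.003]
contact_force: [0.5, 0.1, 0.5]
opening: -0.0004
grip_force: 0.0
```

View pics/s6.png

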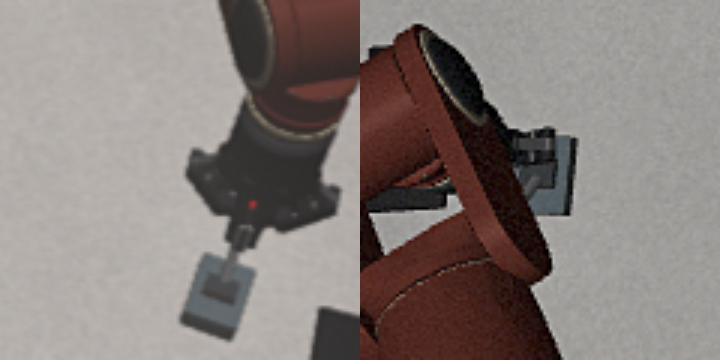

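The picture does not show the lever moved. The red ball still shows at (252,205), seen between the gripper parts, and there was no push force, so the fingers seem not to have caught it. I look closer before moving again.

Run:
```python
from h import *
s=ctrl.get_image('scene');w=ctrl.get_image('wrist')
for c in ['scene','wrist']: print(c,ctrl.landmark_of(c,'switch_tip')[:2],ctrl.look_for(c,'switch')[:2])
o=ctrl.get_obs();tp=o['tool_pos'];print(tp,o['contact_force'])
for nm,p in [('tcp',tp),('tcp+2',tp+[0,0,.02]),('ball0',(.405,.35,.092)),('ball1',(.481,.346,.092)),('piv',(.443,.348,.022))]:
    for c in ['scene','wrist']:
        v=P(c)@[*p,1]; print(nm,c,np.round(v[:2]/v[2],1))
cv2.imwrite('pics/s7.png',np.hstack([cv2.resize(s[205:285,445:515],(392,448),interpolation=2),cv2.resize(w,(400,448))]))
```

```text
scene [] [{'position': [476.1, 262.6], 'score': 0.62}]
wrist [{'position': [309.4, 244.3], 'score': 0.52}] [{'position': [304.2, 282.8], 'score': 0.9}]
[0.45121502 0.34783304 0.089588  ] [ 0.72333579  0.00600085 -0.00194691]
tcp scene [476.9 255.4]
tcp wrist [310.5 289.9]
tcp+2 scene [478.6 251.1]
tcp+2 wrist [310.6 311.3]
ball0 scene [481.1 241.2]
ball0 wrist [305.6 388.2]
ball1 scene [474.3 263.9]
ball1 wrist [315.1 222.5]
piv scene [471.9 266.9]
piv wrist [309.9 256.1]
```

View pics/s7.png

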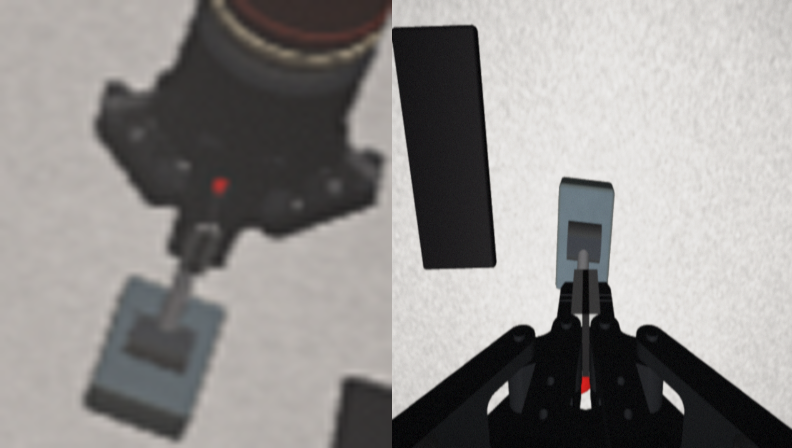

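The fingers passed over the top of the ball: the ball is still at its start, behind the fingers at (586,385) in the wrist half. The fingertips look 1 to 2 cm higher in the picture than the nominal TCP, so I go up and back, then push again lower.

```bash
python3 -m handwheel '[[[0,0,-3],[0,0,0]],[[0,0,-6],[0,0,0]],[[-3,0,-7],[0,0,0]],[[-7,0,-7],[0,0,0]],[[-10.5,0,-7],[0,0,0]]]'
python3 -m handwheel '[[[0,0,0],[0,0,0]],[[0,0,4],[0,0,0]],[[0,0,8],[0,0,0]],[[0,0,10.3],[0,0,0]],[[0,0,10.3],[0,0,0]]]'
python3 - <<'E'
from h import *
print(ctrl.get_obs()['q'])
s=ctrl.get_image('scene');w=ctrl.get_image('wrist')
for c in ['scene','wrist']: print(c,ctrl.landmark_of(c,'switch_tip')[:1])
h=cv2.cvtColor(w,cv2.COLOR_BGR2HSV);m=cv2.inRange(h,(0,150,90),(6,255,255))|cv2.inRange(h,(174,150,90),(180,255,255))
n,_,st,ce=cv2.connectedComponentsWithStats(m)
for i in range(1,n):
    if st[i,4]>60: print(st[i],ce[i],onz('wrist',ce[i],.092))
tp=ctrl.get_obs()['tool_pos'];v=P('wrist')@[*tp,1];print(tp,v[:2]/v[2])
E
```

```text
t: 10.28
tool_pos: [0.3451, 0.3479, 0.1597]
tool_rot: [-3.141, 0.002, -0.003]
contact_force: [-0.5, 0.7, 0.6]
opening: 0.0001
grip_force: 0.0
t: 10.9
tool_pos: [0.3456, 0.3467, 0.0542]
tool_rot: [3.139, -0.003, -0.003]
contact_force: [-0.1, -0.2, -0.3]
opening: 0.0001
grip_force: 0.0
[ 6.35658569e-01 -1.20101529e-01  2.05445157e+00 -1.41402979e-03
  1.21039581e+00  2.20854880e+00]
scene [{'position': [480.5, 238.1], 'score': 0.53}]
wrist [{'position': [292.8, 163.8], 'score': 0.63}]
[ 251  121   85   84 5532] [292.34454085 162.40184382] [0.40453727 0.35425377]
[0.34778563 0.348699   0.05814576] [310.47665148 289.91639964]
```

```bash
python3 -m handwheel '[[[1.6,-0.5,0],[0,0,0]],[[3.2,-0.5,0],[0,0,0]],[[4.4,-0.5,0],[0,0,0]],[[5.2,-0.4,0],[0,0,0]],[[6,-0.4,0],[0,0,0]]]'
python3 - <<'E'
from h import *
w=ctrl.get_image('wrist');ctrl.get_image('scene')
h=cv2.cvtColor(w,cv2.COLOR_BGR2HSV);m=cv2.inRange(h,(0,150,90),(6,255,255))|cv2.inRange(h,(174,150,90),(180,255,255))
n,_,st,ce=cv2.connectedComponentsWithStats(m)
for i in range(1,n):
    if st[i,4]>30: print(st[i],ce[i],onz('wrist',ce[i],.1))
print(ctrl.landmark_of('wrist','switch_tip')[:1],ctrl.landmark_of('scene','switch_tip')[:1],ctrl.get_obs()['t'])
E
```

```text
t: 11.72
tool_pos: [0.4068, 0.3516, 0.0564]
tool_rot: [3.141, -0.002, 0.002]
contact_force: [-1.1, -0.9, 1.7]
opening: -0.0001
grip_force: 0.6
[ 272  239   84   80 5284] [313.57153671 278.0172218 ] [0.43000315 0.35084765]
[{'position': [314.6, 273.1], 'score': 0.81}] [{'position': [480.8, 247.4], 'score': 0.43}] 11.925
```

The ball is now moving with the fingers, at x = 0.43 m with the TCP 24 mm behind it.

```bash
python3 -m handwheel '[[[1,0,0],[0,0,0]],[[2,0.1,0],[0,0,0]],[[3,0.1,0],[0,0,0]],[[3.7,0.2,0],[0,0,0]],[[4,0.2,0],[0,0,0]]]'
python3 - <<'E'
from h import *
w=ctrl.get_image('wrist');s=ctrl.get_image('scene')
h=cv2.cvtColor(w,cv2.COLOR_BGR2HSV);m=cv2.inRange(h,(0,150,90),(6,255,255))|cv2.inRange(h,(174,150,90),(180,255,255))
n,_,st,ce=cv2.connectedComponentsWithStats(m)
for i in range(1,n):
    if st[i,4]>30: print(st[i],ce[i],onz('wrist',ce[i],.093))
print(ctrl.landmark_of('wrist','switch_tip')[:1],ctrl.landmark_of('scene','switch_tip')[:1],ctrl.get_obs()['t'])
E
```

```text
t: 12.55
tool_pos: [0.4468, 0.3496, 0.0563]
tool_rot: [3.141, -0.002, 0.002]
contact_force: [-1.1, 0.5, -0.3]
opening: -0.0003
grip_force: 0.4
[ 277  234   82   78 4946] [317.5135463  272.32288718] [0.46875138 0.34753827]
[{'position': [317.9, 269.4], 'score': 0.7}] [{'position': [475.8, 259.4], 'score': 0.68}] 12.75
```

```bash
python3 -m handwheel '[[[0.3,0,0],[0,0,0]],[[0.6,0,0],[0,0,0]],[[0.8,0,0],[0,0,0]],[[0.8,0,0],[0,0,0]]]'
cat > b.py <<'E'
from h import *
w=ctrl.get_image('wrist');s=ctrl.get_image('scene')
h=cv2.cvtColor(w,cv2.COLOR_BGR2HSV);m=cv2.inRange(h,(0,150,90),(6,255,255))|cv2.inRange(h,(174,150,90),(180,255,255))
n,_,st,ce=cv2.connectedComponentsWithStats(m)
for i in range(1,n):
    if st[i,4]>30: print(st[i],ce[i],onz('wrist',ce[i],.092))
print(ctrl.landmark_of('scene','switch_tip')[:1],ctrl.get_obs()['t'],ctrl.get_obs()['contact_force'])
E
python3 b.py
```

```text
t: 13.25
tool_pos: [0.4546, 0.3498, 0.0566]
tool_rot: [-3.142, 0.002, -0.003]
contact_force: [0.1, -0.0, -0.2]
opening: -0.0
grip_force: 0.2
[ 281  230   80   76 4691] [320.03197612 267.57876785] [0.47772888 0.34681352]
[{'position': [474.4, 261.8], 'score': 0.57}] 13.4 [-0.8400142  -0.69474031 -0.4395955 ]
```

Ball at x = 0.478 m (stop at about 0.481) and the force is still small. One small nudge more.

```bash
python3 -m handwheel '[[[0.2,0,0],[0,0,0]],[[0.3,0,0],[0,0,0]],[[0.3,0,0],[0,0,0]]]'
python3 b.py
```

```text
t: 13.78
tool_pos: [0.4561, 0.3498, 0.0564]
tool_rot: [3.141, -0.002, -0.002]
contact_force: [-5.3, 0.4, 2.0]
opening: 0.0002
grip_force: 2.9
[ 281  231   80   76 4656] [320.32839347 268.19609107] [0.47924664 0.34668858]
[{'position': [474.1, 261.9], 'score': 0.46}] 13.925 [-6.07956288 -0.84135436  1.7991991 ]
```

The push force has risen to 5 to 6 N, so the lever is on its stop. I back off, rise and check everything.

```bash
python3 -m handwheel '[[[-2,0,0],[0,0,0]],[[-6,0,0],[0,0,0]],[[-10,0,0],[0,0,0]],[[-10,0,-6],[0,0,0]],[[-10,0,-11],[0,0,0]]]'
python3 -m handwheel '[[[0,0,-4],[0,0,0]],[[0,0,-8],[0,0,0]],[[0,0,-8],[0,0,0]]]'
python3 b.py
python3 - <<'E'
from h import *
s=ctrl.get_image('scene');t=ctrl.get_image('top')
for n in ['bar','kidney','heart','section','phone','pen_cup','probe']:
    print(n,[[np.round(d['position']).tolist() for d in ctrl.landmark_of(c,n)[:1]] for c in ['scene','top']])
cv2.imwrite('pics/end.png',s)
E
```

```text
t: 14.55
tool_pos: [0.3567, 0.3497, 0.1675]
tool_rot: [3.141, -0.001, 0.004]
contact_force: [0.7, 0.3, 0.2]
opening: -0.0002
grip_force: 0.0
t: 14.92
tool_pos: [0.3593, 0.3513, 0.2515]
tool_rot: [-3.136, 0.002, -0.016]
contact_force: [0.4, -0.5, 0.2]
opening: -0.0
grip_force: 0.0
[ 301   23   35   38 1035] [317.61256039  41.08888889] [0.47686202 0.34460495]
[579 418  33  19 272] [594.98897059 426.09191176] [0.15759335 0.09324436]
[{'position': [516.5, 298.2], 'score': 0.67}] 15.075 [-0.34351117  0.1983664  -0.56061555]
bar [[[281.0, 224.0]], [[327.0, 173.0]]]
kidney [[[233.0, 206.0]], [[423.0, 303.0]]]
heart [[[295.0, 284.0]], []]
section [[[184.0, 278.0]], [[427.0, 208.0]]]
phone [[[514.0, 298.0]], [[123.0, 303.0]]]
pen_cup [[[146.0, 217.0]], [[499.0, 256.0]]]
probe [[[185.0, 210.0]], [[467.0, 279.0]]]
```

View pics/end.png

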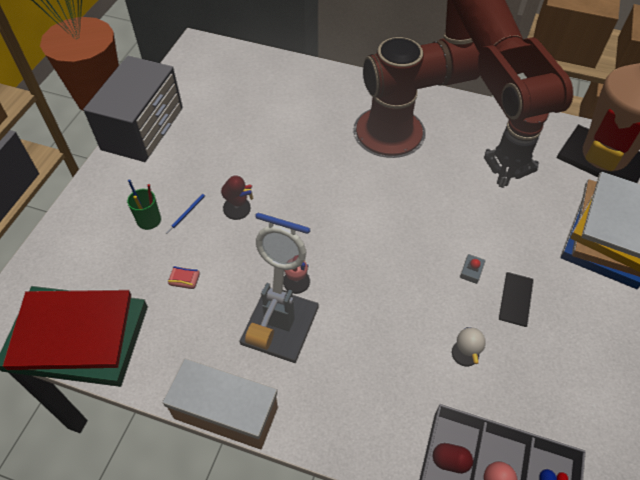

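The magnifier is raised (bar at (282,222)), the ball is over to the far side at (475,263), everything else is in place, and the arm is clear.

```bash
python3 -c "
from station import ctrl
print(ctrl.finish_job())"
```

```text
the job is handed in; nothing more can be done
None
```

I handed the job in at about 15 s: the last picture shows the magnifier staying raised by itself, the lamp switch lever at its far stop (on the second try, as the first push passed over the ball without moving it), and the loose things where they were.

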